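# Set the noodle roller one notch thinner

### The job

The dough sheet is ready for its next pass through the hand-cranked noodle roller. Set the roller one notch thinner: pull its sprung thickness dial out until the pin is clear, turn it clockwise (as you face the dial) and let the pin go fully home in the very next hole. Do it by feel, never forcing the pin against the index plate, and leave the bowl, the teacup and the spoon where they are.

Things in the scene. Friction and masses are not known exactly. Their poses are not given: they have to be found in the camera images.
- roller: Hand-cranked steel noodle roller, 180 mm long, 150 mm high, clamped to a board (260 x 340 mm, top 44 mm up); it does not move. Origin: on the counter below its middle; z up, y along the rollers from dial end to crank end. The dial is on the -y end, axis along y, 13 mm to the +x side and 149 mm up. The end frame's face is at y = -90 mm; its round head reaches 45 mm above the dial's axis.
- dial_grip (a point): Middle of the dial's round black grip (34 mm diameter, 36 mm long along y, so 18 mm to either end), on the dial's axis. Free space beside and below it. Behind it, towards +y, a flange of 52 mm diameter, 6 mm thick. It pulls out along the roller's -y; a spring draws it home: 7 N at rest, 11 N at the stop 10 mm out. With the pin out it turns with a drag of 0.1 N m.
- dial_pin (a point): Tip of the steel pin, 5 mm thick, on the back of the flange, 21 mm from the axis. Home, it is 5.5 mm deep in its hole, so pulling the dial 6 to 9 mm clears it. Eased back in between holes it meets the plate's face, which takes the spring's load off the hand; over a hole the plate bears nothing and the pin can go in, 5.5 mm deep.
- index_plate (a point): Centre of the fixed index plate's face on the dial's axis (steel disc, 66 mm diameter, behind the flange). Its ring of holes, 6.6 mm wide, 21 mm from the axis, is unevenly spaced (the roller rides on an eccentric) and the dots on the rim are no guide: the next hole clockwise lies 32 to 58 degrees on from the present one; the one after it over 80 degrees on.
- dial_pointer (a point): Point on the flange's rim at the white pointer ridge, in line with the pin, 24 mm from the axis; its axes turn with the dial. At the start it leans about 45 degrees from the top to the roller's -x side. Clockwise, facing the dial, its top goes to the roller's +x; in the next hole the pointer stands roughly straight up.
- bowl_mid (a point): Loose glass bowl, rim 150 mm across, 65 mm high, on the counter off the dial end. Point half-way up on its axis.
- teacup_mid (a point): Loose white teacup, 72 mm across, 55 mm high, on the counter. Point half-way up on its axis.
- spoon_grip (a point): Loose wooden spoon, 240 mm long, lying on the counter on the robot's side of the board. Point on its handle.

How it is judged:
On the way:
1. the dial is pulled out until its pin is clear of the hole it was in, at its old setting (y of dial_grip in the frame of roller below -0.1277 m and x of dial_pointer in the frame of roller below 0.003 m), for 0.1 s.
At the end, for the whole second after the job is handed in: The dial is home, within 1.5 mm of fully in, with its pin in the very next hole clockwise (pointer within 7 mm sideways of straight above the axis) (y of dial_grip in the frame of roller above -0.124 m and x of dial_pointer in the frame of roller between 0.006 and 0.02 m and z of dial_pointer in the frame of roller above 0.149 m); the robot touches nothing.
It fails at once if the pin is forced against the index plate or the side of a hole (over 20 N) (contact force between dial_c0 and anything else above 20 N).
It fails at once if the bowl, the teacup or the spoon is moved more than 20 mm (distance of any of bowl_mid, teacup_mid, spoon_grip from where it was at the start of the episode above 0.02 m).
It also fails if it takes over 72 s, if anything falls off the work surface, if the arm or the gripper's body presses on something with over 40 N, if the wrist force passes 120 N, or if a joint passes its speed limit or range.

### The arm

A 7-joint arm with a two-finger parallel gripper is mounted at the origin on the work surface. World frame = base frame: x ahead of the robot, y to its left, z up, the work surface at z = 0. Lengths are in m, angles in rad, forces in N, time in s.
With the tool pointing down it reaches from about 0.425 to 0.875 m from the base axis. Payload 8.4 kg.
Tool frame: the origin (TCP) lies at the centre of the arm's flange, where the gripper is bolted on; the fingertips stand 182 mm ahead of it and the grasp point (between the pads) lies 164 mm ahead of it; z points along the fingers, y is the line along which they close (so a half turn about z gives the same grasp; the last joint's range is limited). The gripper opens to 87 mm and grips with 3 to 60 N. Pads are 19 mm wide; open, the fingers measure 117 mm over their backs; the gripper's body (75 mm by 190 mm) begins 51 mm behind the grasp point.
Start: joints at [1.16, 0.333, 0.04, 1.465, -0.013, 1.343, -0.059], TCP at [0.199, -0.619, 0.405] pointing down, gripper open.
Joint ranges: [-2.58, 2.58], [-0.38, 2.09], [-1.3, 1.39], [0.25, 2.4], [-1.5, 4.64], [0.08, 2.09], [-2.65, 2.65]. Speed limits (rad/s): [2.22, 2.22, 2.79, 2.79, 3.14, 3.14, 3.14].

### API

Orientations are given as [roll, pitch, yaw] about the fixed x, y, z axes, in that order (R = Rz(yaw) Ry(pitch) Rx(roll)).
In Python, from bench import * gives the robot as it stands.
- The arm moves only by the tool apply_moves, never from a script. Its argument "series" is a list of rows, each an object with "offset": the shift along the tool's x, y, z as a fraction of full scale, a list of three; "dr": the turn, a rotation vector about the tool's x, y, z as a fraction of full scale, a list of three; "hand": the gripper's target within -1 to 1 (shut at 1, half-way at 0, fully open at -1). A call has 1 to 5 rows; each row shifts and turns the commanded pose from where the row before left it, along the tool's axes as they then stand; what a row does not reach is not made up. Full scale, the value 1, is 3 cm for a shift and 0.08 rad for a turn. A row lasts 1/12 s, in which the tool goes at most 41.7 mm and 7.16 degrees, less where a joint would pass 70% of its speed; a pose out of reach is approached as far as the arm can. A call with a number of a shift or a turn outside -1 to 1 is refused whole. A call with a gripper value outside its range is refused whole. The fingers move at their own pace and stop on an object; "grip_force" is the grip in N (left out, the last holds). Time passes only in rows, so rows that do not move let the fingers close. It gives the time, the measured TCP pose, the force, the opening and the grip force at its end, in the units of the state.
- get_state(): the state, without advancing time (a new reading comes with each control period).
- get_image(name): name is "side" or "top"; returns the picture (384x512x3 uint8, red, green, blue); there is no depth.
- camera_info(name): a dict with "K" (3x3 intrinsics, pixels), "cam_to_world" (4x4, takes a point from camera to world coordinates). Camera axes: x right, y down, z forward; pixel columns grow to the right and rows downward; lengths in m; the calibration is good to about 2 mm. A picture is of the moment at which its call begins. camera_info takes no time and is no camera call.
- close_job(): hands the job in; it is judged then, once.
Trained networks look in the newest picture that a camera, given by its name, has taken for a name from the list of things; names that differ only in an ending like _2 or _b are one class to them, and where a whole thing is asked for, a point or a joint stands for the part that bears it (a point fixed in the world has none). Each returns a list of dicts, best first, with "confidence" (0 to 1); they miss things now and then, are a little off and sometimes report something else, mostly with a low value. They report only what shows in the picture. A call takes as long as a camera call.
- regions_of(camera, thing): "pixels" (384x512 bool, what is visible of it) and "box" ([left, top, right, bottom] in pixels, round what is visible of it).
The state is a dict: "time_s": time; "qpos": joint angles; "joint_vel": joint speeds; "effort": joint torques, N m; "tool_pos": TCP position; "tool_rot": TCP orientation; "force": force on the tool from outside, world axes, zero at the start; "wrist_torque": the same for the moment, N m; "opening": opening from 0.0 (shut) to 1.0 (fully open); "grip_force": force on a finger pad.
Only numpy, scipy, OpenCV 4.12 (cv2) and the standard library are available. Lean on these libraries where they do the work, as an engineer would, in place of code of your own. Each camera call takes 0.05 s, during which the arm holds its last target. There are 200 camera calls.

## Working session

There is one attempt and no reset: what is moved stays moved. The work goes in short steps, Python scripts to look and compute and a tool call to move; the robot and the scene stay as the last step left them, time stands still between calls to the robot, and variables do not carry over. Pictures are saved under pics/ and viewed, at most 10 in all, crops included, and the job is handed in when it is done.

Besides the shell and the picture viewer there is one more tool, called after "Emit:" in YAML: its name, and indented under it one key for each argument. apply_moves: Moves the arm, as the interface text tells. Shift numbers are shares of 3 cm and turn numbers shares of 0.08 rad, none past 1 either way. Its arguments: {"type":"object","properties":{"series":{"type":"array","items":{"type":"object","properties":{"offset":{"type":"array","items":{"type":"number"}},"dr":{"type":"array","items":{"type":"number"}},"hand":{"type":"number"}}}},"grip_force":{"type":"number"}},"required":["series"]}

```bash
mkdir -p pics && python3 - <<'E'
from bench import *
import cv2, numpy as np
s=get_state(); print({k:np.round(v,3) for k,v in s.items()})
ims=[]
for c in ("side","top"):
    im=get_image(c); cv2.imwrite(f"pics/{c}0.png",im[:,:,::-1]); 
    ci=camera_info(c); print(c,np.round(ci["K"],1).tolist(),np.round(ci["cam_to_world"],4).tolist())
    for t in ("roller","dial_grip","dial_pin","dial_pointer","index_plate","bowl_mid","teacup_mid","spoon_grip"):
        for r in regions_of(c,t)[:2]:
            p=r["pixels"]; ys,xs=np.nonzero(p)
            print(c,t,round(r["confidence"],2),np.round(r["box"],1),p.sum(),xs.mean().round(1),ys.mean().round(1))
E
```

```text
{'time_s': np.float64(0.0), 'qpos': array([ 1.16 ,  0.334,  0.04 ,  1.466, -0.013,  1.343, -0.058]), 'joint_vel': array([-0.002, -0.002,  0.   , -0.001, -0.002,  0.   , -0.   ]), 'effort': array([ 0.0000e+00, -6.5635e+01,  1.3360e+00, -4.0381e+01, -6.0000e-02,
        4.5000e-02,  0.0000e+00]), 'tool_pos': array([ 0.199, -0.618,  0.404]), 'tool_rot': array([-3.14 ,  0.   ,  0.312]), 'force': array([-0.521, -0.825, -0.212]), 'wrist_torque': array([ 0.018, -0.032,  0.019]), 'grip_force': np.float64(0.0), 'opening': np.float64(1.001)}
side [[347.6, 0.0, 257.5], [0.0, 347.6, 193.8], [0.0, 0.0, 1.0]] [[0.9436, -0.1744, 0.2815, 0.3561], [-0.331, -0.5234, 0.7852, -0.5389], [0.0104, -0.834, -0.5516, 0.4748], [0.0, 0.0, 0.0, 1.0]]
side roller 0.77 [151.6 104.1 308.6 236.9] 11364 227.8 170.3
side dial_grip 0.9 [238.  133.3 265.4 165.8] 520 252.4 150.0
side dial_pin 0.86 [241.8 139.5 266.2 161.8] 532 252.2 150.0
side dial_pointer 0.63 [239.4 137.2 267.2 161.5] 517 252.3 149.8
side index_plate 0.55 [153.7 103.3 309.3 235.1] 10940 227.7 170.5
side bowl_mid 0.59 [282.  219.4 371.7 290.4] 4487 327.
[... 187 characters left out ...]
0.0, 1.0]] [[-0.0276, -0.9967, 0.0765, 0.4966], [-0.9996, 0.0274, -0.0044, -0.0126], [0.0022, -0.0766, -0.9971, 0.7538], [0.0, 0.0, 0.0, 1.0]]
top roller 0.57 [ 12.5 125.2 255.4 304.9] 26860 145.7 210.8
top dial_grip 0.65 [287.1 238.5 327.8 275.9] 1239 306.3 256.4
top dial_grip 0.58 [183.5 168.1 215.  205.1] 689 199.3 183.0
top dial_pin 0.98 [182.4 167.2 220.3 202.4] 659 199.4 183.2
top dial_pointer 0.92 [184.1 172.8 215.3 201.7] 724 199.2 183.0
top index_plate 0.76 [  9.9 124.6 256.7 303.5] 26948 145.6 211.0
top bowl_mid 0.78 [297.3 112.6 377.6 195. ] 5152 334.7 153.5
top teacup_mid 0.7 [285.4 237.9 326.3 275.6] 1224 306.3 256.0
top spoon_grip 0.66 [ 97.9 290.  220.9 334.1] 1398 149.7 308.5
```

```bash
python3 - <<'E'
import cv2, numpy as np
a=cv2.imread("pics/side0.png");b=cv2.imread("pics/top0.png")
cv2.imwrite("pics/sidecrop.png",cv2.resize(a[90:310,120:400],(760,597),interpolation=cv2.INTER_CUBIC))
cv2.imwrite("pics/topb.png",cv2.resize(b,(800,600),interpolation=cv2.INTER_CUBIC))
E
```

```text
(no output)
```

View pics/sidecrop.png

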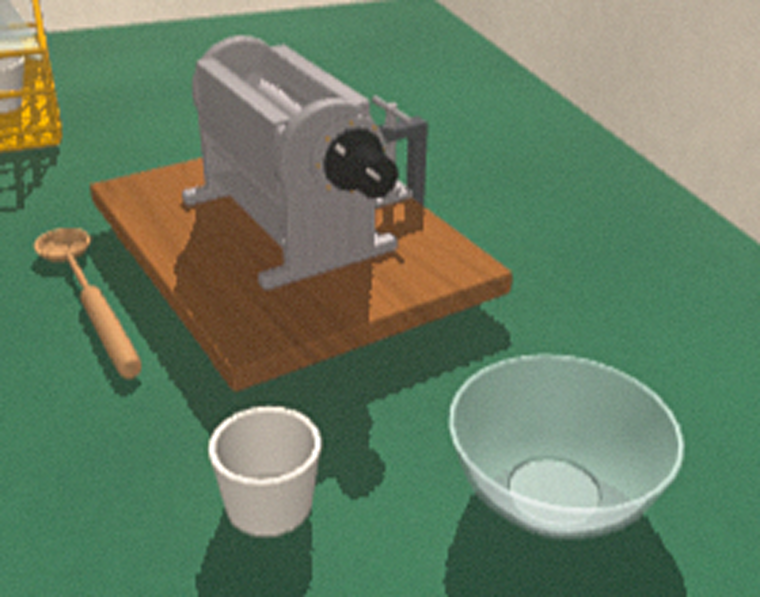

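View pics/topb.png

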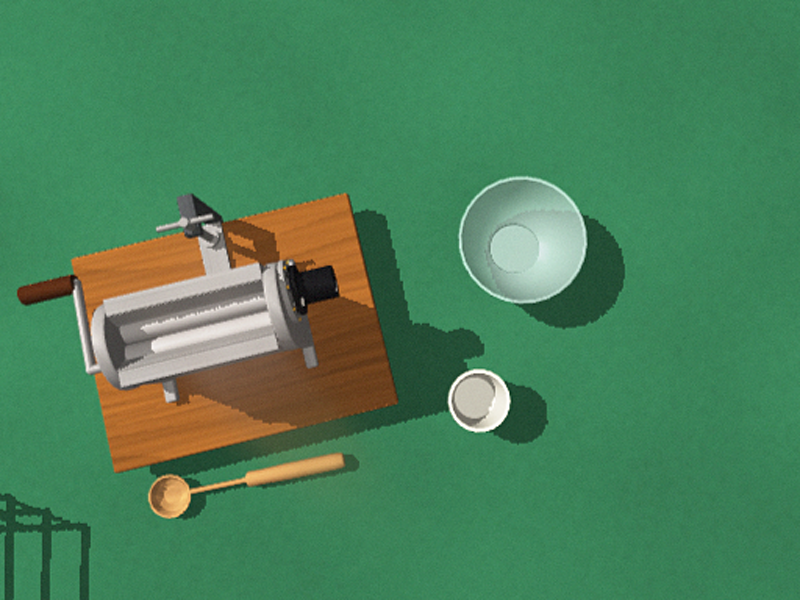

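The side picture shows the dial at about (252,150) with its pointer leaning left, the cup at (218,262) and the bowl at (327,253). In the top picture the dial is at (199,183), sticking out to the right (world −y) with the bowl and cup beyond it. Gripping from above, closing across the axis, looks clear. Next I'll fit the roller pose.

```bash
cat > h.py <<'E'
from bench import *
import cv2, numpy as np
from scipy.optimize import least_squares
from scipy.spatial.transform import Rotation as R
def proj(c,P):
    ci=camera_info(c); T=np.linalg.inv(np.array(ci["cam_to_world"])); p=(np.atleast_2d(P)@T[:3,:3].T+T[:3,3])@np.array(ci["K"]).T
    return p[:,:2]/p[:,2:]
def W(p,P):  # roller->world
    c,s=np.cos(p[2]),np.sin(p[2]); P=np.atleast_2d(P)
    return np.c_[p[0]+c*P[:,0]-s*P[:,1],p[1]+s*P[:,0]+c*P[:,1],P[:,2]]
def cyl(r,y0,y1):
    t=np.linspace(0,2*np.pi,40); return np.concatenate([np.c_[13e-3+r*np.sin(t),0*t+y,.149+r*np.cos(t)] for y in(y0,y1)])
def dialmask(c,p,yg,S=4):
    m=np.zeros((384*S,512*S),np.uint8)
    for P in (cyl(.017,yg-.018,yg+.018),cyl(.026,yg+.018,yg+.024)):
        h=cv2.convexHull((proj(c,W(p,P))*S+S/2).astype(np.float32)); cv2.fillConvexPoly(m,np.round(h).astype(int),1)
    ys,xs=np.nonzero(m); return np.array([xs.mean()/S,ys.mean()/S]),m[::S,::S]
E
python3 - <<'E'
from h import *
b=cv2.imread("pics/top0.png"); hsv=cv2.cvtColor(b,cv2.COLOR_BGR2HSV)
q=np.array([[348,194],[397,402],[114,472],[72,258]])*.64
# back-project board corners to z=.044
ci=camera_info("top");M=np.array(ci["cam_to_world"]);K=np.array(ci["K"])
d=np.c_[q,np.ones(4)]@np.linalg.inv(K).T@M[:3,:3].T; X=M[:3,3]+d*((.044-M[2,3])/d[:,2:])
print(np.round(X,4)); print(np.linalg.norm(np.roll(X,-1,0)-X,axis=1), X.mean(0))
e1=X[0]-X[3]; e2=X[1]-X[2]; yaws=[np.arctan2(-e[1],-e[0])-np.pi/2 for e in (e1,e2)]+[np.arctan2(e[1],e[0]) for e in (X[0]-X[1],X[3]-X[2])]
print("yaws",yaws); yaw=np.mean(yaws)
obs={"top":None,"side":None};masks={}
for c in obs:
    m=regions_of(c,"dial_pin")[0]["pixels"]; ys,xs=np.nonzero(m); obs[c]=np.array([xs.mean(),ys.mean()]);masks[c]=m
yg=-.1225
for cams in (["top"],["side"],["top","side"]):
    f=lambda p:np.concatenate([dialmask(c,[p[0],p[1],yaw],yg)[0]-obs[c] for c in cams])
    r=least_squares(f,X.mean(0)[:2],diff_step=.02); p=[*r.x,yaw]
    print(cams,np.round(p,4),"res",np.round(r.fun,2),"grip",np.round(W(p,[.013,yg,.149]),4),[(int(dialmask(c,p,yg)[1].sum()),int(masks[c].sum())) for c in obs])
    print([ (dialmask(c,p,yg)[1].astype(bool)&masks[c]).sum()/(dialmask(c,p,yg)[1].astype(bool)|masks[c]).sum() for c in obs])
for t,h in(("bowl_mid",.0325),("teacup_mid",.0275)):
    ys,xs=np.nonzero(regions_of("top",t)[0]["pixels"]) 
    d=M[:3,:3]@np.linalg.inv(K)@[xs.mean(),ys.mean(),1]; print(t,M[:3,3]+d*(h-M[2,3])/d[2])
E
```

```text
[[6.922e-01 5.290e-02 4.400e-02]
 [4.432e-01 6.000e-04 4.400e-02]
 [3.720e-01 3.301e-01 4.400e-02]
 [6.236e-01 3.824e-01 4.400e-02]]
[0.2544033  0.33708394 0.25694238 0.336549  ] [0.53273388 0.19151201 0.044     ]
yaws [np.float64(0.20520365432033927), np.float64(0.21273742958250552), np.float64(0.2070359814717326), np.float64(0.20497315918373582)]
['top'] [0.5335 0.1937 0.2075] res [-0.02 -0.01] grip [[0.5715 0.0766 0.149 ]] [(729, 659), (545, 532)]
[np.float64(0.8987688098495212), np.float64(0.8697916666666666)]
['side'] [0.531  0.1945 0.2075] res [ 0.   -0.01] grip [[0.5689 0.0773 0.149 ]] [(738, 659), (544, 532)]
[np.float64(0.8285340314136126), np.float64(0.9599271402550091)]
['top', 'side'] [0.5325 0.194  0.2075] res [-0.12  0.6   0.79 -0.  ] grip [[0.5705 0.0768 0.149 ]] [(735, 659), (545, 532)]
[np.float64(0.8863328822733424), np.float64(0.9163701067615658)]
bowl_mid [ 0.63298968 -0.15693776  0.0325    ]
teacup_mid [ 0.44151774 -0.09670061  0.0275    ]
```

```bash
cat >> h.py <<'E'
POSE=[.5325,.194,.2075]; BETA=.08
B=np.array([[0,1,0],[1,0,0],[0,0,-1.]]) # cols: tool x=+y_r, y=+x_r, z=-z
def target(y,th,back=0,dx=0,dz=0):
    """TCP pose; grasp point on dial axis at roller y, tilt th (cw +), standoff back along tool z"""
    Rt=R.from_euler('z',POSE[2])*R.from_euler('y',th)*R.from_euler('x',BETA)*R.from_matrix(B)
    g=W(POSE,[.013+dx,y,.149+dz])[0]; return g-Rt.as_matrix()[:,2]*(.164+back),Rt
def now():
    s=get_state(); return np.array(s["tool_pos"]),R.from_euler('xyz',s["tool_rot"])
def plan(p,Rt,tp,tR,maxs=.035,maxr=.08,n=None):
    """rows from (p,Rt) to (tp,tR): straight line, uniform turn"""
    rv=(Rt.inv()*tR).as_rotvec(); d=tp-p
    n=n or int(max(1,np.ceil(np.linalg.norm(d)/maxs),np.ceil(np.linalg.norm(rv)/maxr)))
    out=[]
    for i in range(n):
        o=Rt.inv().apply((tp-p)/(n-i))/.03; r=(Rt.inv()*tR).as_rotvec()/(n-i)/.08
        o=np.clip(np.round(o,2),-1,1); r=np.clip(np.round(r,2),-1,1); out.append((o.tolist(),r.tolist()))
        p=p+Rt.apply(o*.03); Rt=Rt*R.from_rotvec(r*.08)
    return out
def rel():
    """grasp point in roller frame, tilt"""
    p,Rt=now(); g=p+Rt.as_matrix()[:,2]*.164; c,s=np.cos(POSE[2]),np.sin(POSE[2]); d=g-[POSE[0],POSE[1],0]
    z=Rt.as_matrix()[:,2]; zr=[c*z[0]+s*z[1],-s*z[0]+c*z[1],z[2]]; y=Rt.as_matrix()[:,1]
    st=get_state(); F=st["force"]
    return dict(g=np.round([c*d[0]+s*d[1]-.013,-s*d[0]+c*d[1],d[2]-.149],4),th=round(float(np.arctan2(-zr[0],-zr[2])),4),lean=round(float(np.arcsin(zr[1])),3),yawerr=round(float(np.arctan2(y[1],y[0])-POSE[2]),3),
      F=np.round([c*F[0]+s*F[1],-s*F[0]+c*F[1],F[2]],1),t=round(float(st["time_s"]),2),op=round(float(st["opening"]),3),gf=round(float(st["grip_force"]),1))
E
python3 - <<'E'
from h import *
tp,tR=target(-.1295,-.48,back=.11); print(tp)
p,Rt=now(); mid=np.array([.47,-.33,.42]); 
sl=R.from_rotvec((Rt.inv()*tR).as_rotvec()*.45)
for r in plan(p,Rt,mid,Rt*sl)[:10]+[0]+plan(mid,Rt*sl,tp,tR): print(r)
E
```

```text
[0.45299363 0.02254608 0.39125931]
([0.96, -0.53, -0.04], [-0.16, 0.19, -0.68])
([0.99, -0.48, -0.03], [-0.16, 0.2, -0.68])
([1.0, -0.42, -0.02], [-0.16, 0.2, -0.68])
([1.0, -0.37, -0.01], [-0.15, 0.19, -0.68])
([1.0, -0.31, -0.0], [-0.16, 0.2, -0.68])
([1.0, -0.25, 0.01], [-0.15, 0.19, -0.68])
([1.0, -0.19, 0.03], [-0.16, 0.2, -0.68])
([1.0, -0.13, 0.04], [-0.15, 0.19, -0.68])
([1.0, -0.07, 0.06], [-0.16, 0.2, -0.69])
([1.0, -0.0, 0.08], [-0.15, 0.19, -0.68])
0
([0.84, -0.66, 0.06], [-0.21, 0.26, -0.91])
([0.89, -0.6, 0.07], [-0.21, 0.26, -0.91])
([0.93, -0.54, 0.08], [-0.21, 0.26, -0.91])
([0.96, -0.47, 0.09], [-0.21, 0.26, -0.91])
([0.99, -0.4, 0.11], [-0.21, 0.26, -0.91])
([1.0, -0.33, 0.12], [-0.21, 0.26, -0.91])
([1.0, -0.25, 0.14], [-0.21, 0.26, -0.91])
([1.0, -0.18, 0.15], [-0.21, 0.26, -0.91])
([1.0, -0.1, 0.18], [-0.2, 0.26, -0.91])
([1.0, -0.03, 0.2], [-0.21, 0.26, -0.9])
([1.0, 0.06, 0.22], [-0.2, 0.26, -0.91])
```

Emit:
apply_moves:
  series:
    - {"offset": [0.95,-0.5,0],"dr": [-0.16,0.2,-0.7],"hand": -1}
    - {"offset": [1,-0.5,0],"dr": [-0.16,0.2,-0.7],"hand": -1}
    - {"offset": [1,-0.4,0],"dr": [-0.16,0.2,-0.7],"hand": -1}
    - {"offset": [1,-0.35,0],"dr": [-0.16,0.2,-0.7],"hand": -1}
    - {"offset": [1,-0.3,0],"dr": [-0.16,0.2,-0.7],"hand": -1}

```text
time_s: 1.52
tool_pos: [0.3108, -0.4999, 0.4078]
tool_rot: [3.066, -0.071, 0.598]
force: [-0.1, 0.7, 0.2]
opening: 1.001
grip_force: 0.0
```

Emit:
apply_moves:
  series:
    - {"offset": [1,-0.25,0],"dr": [-0.16,0.2,-0.7],"hand": -1}
    - {"offset": [1,-0.2,0],"dr": [-0.16,0.2,-0.7],"hand": -1}
    - {"offset": [1,-0.1,0],"dr": [-0.16,0.2,-0.7],"hand": -1}
    - {"offset": [1,-0.1,0],"dr": [-0.16,0.2,-0.7],"hand": -1}
    - {"offset": [1,0,0.1],"dr": [-0.16,0.2,-0.7],"hand": -1}

```text
time_s: 1.93
tool_pos: [0.4123, -0.3877, 0.4173]
tool_rot: [2.974, -0.116, 0.886]
force: [0.2, 0.3, 1.0]
opening: 0.994
grip_force: 0.0
```

```bash
python3 - <<'E'
from h import *
tp,tR=target(-.1295,-.48,back=.11); s=get_state()
p,Rt=now(); print(p,rel(),np.round(s["qpos"],2))
for r in plan(p,Rt,tp,tR): print(r)
E
```

```text
[ 0.41232537 -0.38766301  0.41730045] {'g': array([-0.2186, -0.554 ,  0.1077]), 'th': -0.1955, 'lean': -0.058, 'yawerr': -0.912, 'F': array([0.3, 0.3, 1. ]), 't': 1.93, 'op': 0.994, 'gf': 0.0} [ 0.92  0.11 -0.22  1.72 -0.1   1.15  0.04]
([0.94, -0.65, 0.07], [-0.21, 0.27, -0.93])
([0.98, -0.58, 0.08], [-0.21, 0.27, -0.93])
([1.0, -0.51, 0.1], [-0.21, 0.27, -0.93])
([1.0, -0.44, 0.11], [-0.21, 0.26, -0.93])
([1.0, -0.36, 0.13], [-0.21, 0.27, -0.93])
([1.0, -0.28, 0.15], [-0.21, 0.26, -0.93])
([1.0, -0.19, 0.17], [-0.21, 0.26, -0.93])
([1.0, -0.11, 0.19], [-0.22, 0.27, -0.93])
([1.0, -0.02, 0.21], [-0.21, 0.26, -0.93])
([1.0, 0.08, 0.24], [-0.22, 0.27, -0.93])
([1.0, 0.19, 0.28], [-0.21, 0.26, -0.92])
([1.0, 0.32, 0.32], [-0.22, 0.27, -0.93])
```

Emit:
apply_moves:
  series:
    - {"offset": [0.95,-0.6,0.1],"dr": [-0.2,0.25,-0.9],"hand": -1}
    - {"offset": [1,-0.55,0.1],"dr": [-0.2,0.25,-0.9],"hand": -1}
    - {"offset": [1,-0.5,0.1],"dr": [-0.2,0.25,-0.9],"hand": -1}
    - {"offset": [1,-0.45,0.1],"dr": [-0.2,0.25,-0.9],"hand": -1}
    - {"offset": [1,-0.35,0.15],"dr": [-0.2,0.25,-0.9],"hand": -1}

```text
time_s: 2.35
tool_pos: [0.4307, -0.2218, 0.4042]
tool_rot: [2.846, -0.131, 1.263]
force: [1.6, 0.2, 0.2]
opening: 0.999
grip_force: 0.0
```

Emit:
apply_moves:
  series:
    - {"offset": [1,-0.25,0.15],"dr": [-0.2,0.25,-0.9],"hand": -1}
    - {"offset": [1,-0.2,0.2],"dr": [-0.2,0.25,-0.9],"hand": -1}
    - {"offset": [1,-0.1,0.2],"dr": [-0.2,0.25,-0.9],"hand": -1}
    - {"offset": [0,0,0],"dr": [0,0,0],"hand": -1}
    - {"offset": [0,0,0],"dr": [0,0,0],"hand": -1}

```text
time_s: 2.77
tool_pos: [0.4422, -0.1301, 0.3952]
tool_rot: [2.771, -0.117, 1.488]
force: [0.3, -1.1, 0.3]
opening: 1.004
grip_force: 0.0
```

```bash
python3 - <<'E'
from h import *
tp,tR=target(-.1295,-.48,back=.11); s=get_state()
p,Rt=now(); print(p,rel(),np.round(s["qpos"],2))
for r in plan(p,Rt,tp,tR): print(r)
E
```

```text
[ 0.44218761 -0.13006329  0.39523206] {'g': array([-0.1061, -0.2984,  0.0944]), 'th': -0.3878, 'lean': 0.001, 'yawerr': -0.336, 'F': array([ 0. , -1.1,  0.3]), 't': 2.77, 'op': 1.004, 'gf': 0.0} [ 0.74 -0.16 -0.43  2.04 -0.32  0.93  0.35]
([1.0, -0.06, 0.13], [-0.2, 0.23, -0.79])
([1.0, -0.0, 0.15], [-0.2, 0.23, -0.79])
([1.0, 0.06, 0.17], [-0.2, 0.23, -0.79])
([1.0, 0.12, 0.19], [-0.19, 0.24, -0.79])
([1.0, 0.17, 0.21], [-0.2, 0.23, -0.79])
```

Emit:
apply_moves:
  series:
    - {"offset": [1,-0.05,0.15],"dr": [-0.2,0.23,-0.8],"hand": -1}
    - {"offset": [1,0,0.15],"dr": [-0.2,0.23,-0.8],"hand": -1}
    - {"offset": [1,0.05,0.15],"dr": [-0.2,0.23,-0.8],"hand": -1}
    - {"offset": [1,0.1,0.2],"dr": [-0.2,0.23,-0.8],"hand": -1}
    - {"offset": [0,0,0],"dr": [0,0,0],"hand": -1}

```text
time_s: 3.18
tool_pos: [0.451, -0.006, 0.3916]
tool_rot: [2.679, -0.081, 1.758]
force: [0.2, 0.2, -0.2]
opening: 1.004
grip_force: 0.0
```

```bash
python3 - <<'E'
from h import *
tp,tR=target(-.1295,-.48,back=.06); s=get_state()
p,Rt=now(); print(p,rel(),np.round(s["qpos"],2))
for r in plan(p,Rt,tp,tR,maxs=.025): print(r)
E
```

```text
[ 0.45095873 -0.00599806  0.39156604] {'g': array([-0.0606, -0.1685,  0.0963]), 'th': -0.465, 'lean': 0.064, 'yawerr': -0.061, 'F': array([ 0.2,  0.1, -0.2]), 't': 3.18, 'op': 1.004, 'gf': 0.0} [ 0.61 -0.22 -0.54  2.1  -0.4   0.83  0.43]
([0.32, 0.07, 0.62], [-0.06, 0.07, -0.23])
([0.31, 0.07, 0.62], [-0.06, 0.07, -0.23])
([0.3, 0.07, 0.62], [-0.06, 0.07, -0.23])
```

Emit:
apply_moves:
  series:
    - {"offset": [0.32,0.07,0.6],"dr": [-0.06,0.07,-0.23],"hand": -1}
    - {"offset": [0.32,0.07,0.6],"dr": [-0.06,0.07,-0.23],"hand": -1}
    - {"offset": [0.32,0.07,0.6],"dr": [-0.06,0.07,-0.23],"hand": -1}
    - {"offset": [0,0,0],"dr": [0,0,0],"hand": -1}
    - {"offset": [0,0,0],"dr": [0,0,0],"hand": -1}

```text
time_s: 3.6
tool_pos: [0.474, 0.0267, 0.3479]
tool_rot: [2.663, -0.073, 1.806]
force: [-0.1, -0.8, -0.5]
opening: 1.0
grip_force: 0.0
```

```bash
python3 - <<'E'
from h import *
tp,tR=target(-.1295,-.48,back=0); s=get_state()
p,Rt=now(); print(p,rel(),np.round(s["qpos"],2))
for r in plan(p,Rt,tp,tR,maxs=.02): print(r)
a=get_image("side")[:,:,::-1]
cv2.imwrite("pics/s1.png",cv2.resize(a[60:240,150:390],(800,600),interpolation=cv2.INTER_CUBIC))
E
```

```text
[0.47398095 0.02671975 0.34787616] {'g': array([-0.0296, -0.1389,  0.0537]), 'th': -0.4777, 'lean': 0.077, 'yawerr': -0.01, 'F': array([-0.3, -0.7, -0.5]), 't': 3.6, 'op': 1.0, 'gf': 0.0} [ 0.58 -0.13 -0.62  2.12 -0.35  0.69  0.38]
([0.04, 0.01, 0.51], [-0.01, 0.01, -0.03])
([0.03, 0.01, 0.52], [-0.01, 0.01, -0.03])
([0.04, 0.01, 0.52], [-0.0, 0.01, -0.03])
([0.03, 0.01, 0.51], [-0.01, 0.0, -0.02])
```

View pics/s1.png

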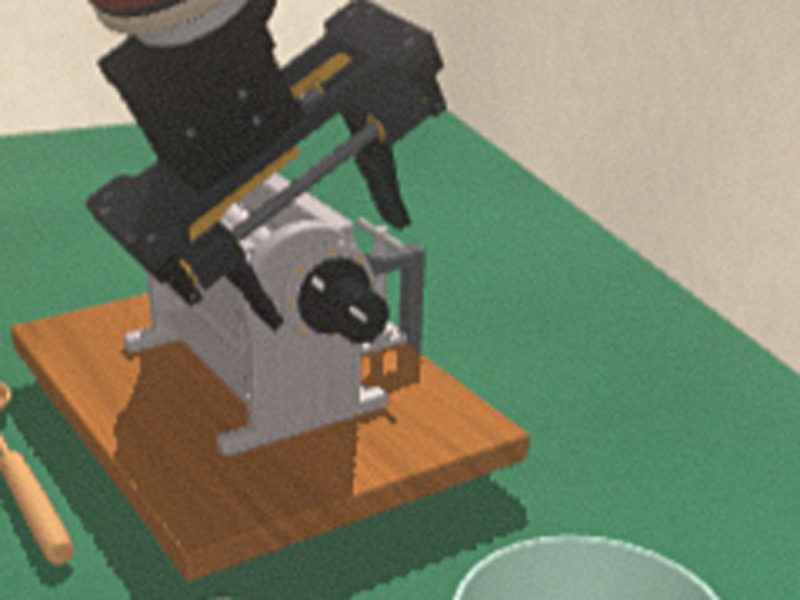

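Emit:
apply_moves:
  series:
    - {"offset": [-0.04,0.01,0.5],"dr": [0,0,-0.03],"hand": -1}
    - {"offset": [0,0,0.5],"dr": [0,0,-0.03],"hand": -1}
    - {"offset": [0,0,0.5],"dr": [0,0,-0.03],"hand": -1}
    - {"offset": [0.0,0,0.3],"dr": [0,0,0],"hand": -1}
    - {"offset": [0,0,0],"dr": [0,0,0],"hand": -1}

```text
time_s: 4.07
tool_pos: [0.498, 0.0346, 0.2997]
tool_rot: [2.663, -0.069, 1.812]
force: [-0.6, 0.8, -0.6]
opening: 0.997
grip_force: 0.0
```

```bash
python3 - <<'E'
from h import *
tp,tR=target(-.132,-.48,back=0); s=get_state()
p,Rt=now(); print(p,rel(),np.round(s["qpos"],2))
for r in plan(p,Rt,tp,tR,n=2): print(r)
a=get_image("side")[:,:,::-1]
tips=[p+Rt.apply([0,sy*.0435,.182]) for sy in(-1,1)]; print((proj("side",tips)-[190,100])*5)
cv2.imwrite("pics/s2.png",cv2.resize(a[100:220,190:350],(800,600),interpolation=cv2.INTER_CUBIC))
E
```

```text
[0.49800631 0.03458378 0.29972531] {'g': array([-0.0044, -0.1363,  0.0055]), 'th': -0.4777, 'lean': 0.077, 'yawerr': -0.002, 'F': array([-0.5,  0.9, -0.6]), 't': 4.07, 'op': 0.997, 'gf': 0.0} [ 0.56  0.   -0.67  2.13 -0.23  0.56  0.29]
([0.05, 0.02, 0.12], [-0.01, 0.02, -0.01])
([0.06, 0.01, 0.12], [-0.02, 0.02, -0.02])
[[268.25830074 355.06179433]
 [428.36869258 226.04920376]]
```

View pics/s2.png

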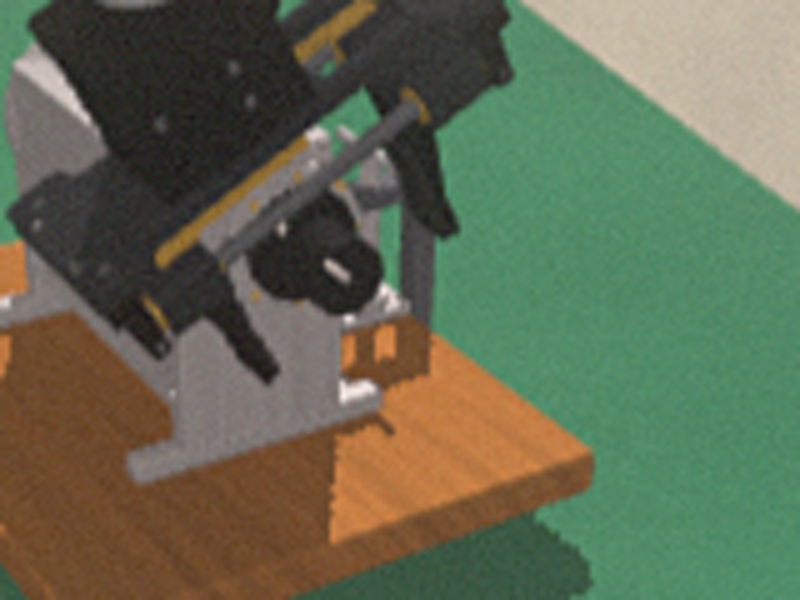

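Emit:
apply_moves:
  series:
    - {"offset": [0.06,0.02,0.12],"dr": [-0.01,0.02,-0.01],"hand": -1}
    - {"offset": [0.06,0.01,0.12],"dr": [-0.02,0.02,-0.02],"hand": -1}
    - {"offset": [0,0,0],"dr": [0,0,0],"hand": -1}
    - {"offset": [0,0,0],"dr": [0,0,0],"hand": 0}
    - {"offset": [0,0,0],"dr": [0,0,0],"hand": 0}
  grip_force: 30

```text
time_s: 4.53
tool_pos: [0.5009, 0.0404, 0.2952]
tool_rot: [2.658, -0.07, 1.817]
force: [0.5, 0.2, 0.2]
opening: 0.92
grip_force: 0.0
```

```bash
python3 - <<'E'
from h import *
print(rel())
E
```

```text
{'g': array([ 0.0002, -0.1308,  0.0014]), 'th': -0.482, 'lean': 0.08, 'yawerr': 0.002, 'F': array([0.5, 0.1, 0.2]), 't': 4.53, 'op': 0.92, 'gf': 0.0}
```

Emit:
apply_moves:
  series:
    - {"offset": [0,0,0],"dr": [0,0,0],"hand": 1}
    - {"offset": [0,0,0],"dr": [0,0,0],"hand": 1}
    - {"offset": [0,0,0],"dr": [0,0,0],"hand": 1}
    - {"offset": [0,0,0],"dr": [0,0,0],"hand": 1}
    - {"offset": [0,0,0],"dr": [0,0,0],"hand": 1}
  grip_force: 20

```text
time_s: 4.95
tool_pos: [0.5009, 0.0403, 0.2949]
tool_rot: [2.658, -0.07, 1.817]
force: [0.1, -0.5, 0.1]
opening: 0.557
grip_force: 0.0
```

Emit:
apply_moves:
  series:
    - {"offset": [0,0,0],"dr": [0,0,0],"hand": 1}
    - {"offset": [0,0,0],"dr": [0,0,0],"hand": 1}
    - {"offset": [0,0,0],"dr": [0,0,0],"hand": 1}
    - {"offset": [0,0,0],"dr": [0,0,0],"hand": 1}
    - {"offset": [0,0,0],"dr": [0,0,0],"hand": 1}

```text
time_s: 5.37
tool_pos: [0.5007, 0.0403, 0.2947]
tool_rot: [2.659, -0.07, 1.817]
force: [-1.7, -0.3, 0.1]
opening: 0.381
grip_force: 20.0
```

```bash
python3 - <<'E'
from h import *
print(rel())
E
```

```text
{'g': array([-1.000e-04, -1.308e-01,  8.000e-04]), 'th': -0.4811, 'lean': 0.08, 'yawerr': 0.002, 'F': array([-1.8,  0.1,  0.1]), 't': 5.37, 'op': 0.381, 'gf': 20.0}
```

Emit:
apply_moves:
  series:
    - {"offset": [0,0,0],"dr": [0,0,0],"hand": 1}
    - {"offset": [-0.05,0,-0.004],"dr": [0,0,0],"hand": 1}
    - {"offset": [-0.05,0,-0.004],"dr": [0,0,0],"hand": 1}
    - {"offset": [0,0,0],"dr": [0,0,0],"hand": 1}
    - {"offset": [0,0,0],"dr": [0,0,0],"hand": 1}
  grip_force: 35

```text
time_s: 5.78
tool_pos: [0.5011, 0.039, 0.2947]
tool_rot: [2.659, -0.071, 1.82]
force: [-4.0, 6.3, 0.9]
opening: 0.381
grip_force: 35.0
```

```bash
python3 - <<'E'
from h import *
print(rel())
E
```

```text
{'g': array([-1.000e-04, -1.317e-01,  8.000e-04]), 'th': -0.4805, 'lean': 0.082, 'yawerr': 0.004, 'F': array([-2.6,  7. ,  0.9]), 't': 5.78, 'op': 0.381, 'gf': 35.0}
```

Emit:
apply_moves:
  series:
    - {"offset": [-0.06,0,-0.005],"dr": [0,0,0],"hand": 1}
    - {"offset": [-0.06,0,-0.005],"dr": [0,0,0],"hand": 1}
    - {"offset": [-0.06,0,-0.005],"dr": [0,0,0],"hand": 1}
    - {"offset": [0,0,0],"dr": [0,0,0],"hand": 1}
    - {"offset": [0,0,0],"dr": [0,0,0],"hand": 1}

```text
time_s: 6.2
tool_pos: [0.5022, 0.0342, 0.2947]
tool_rot: [2.66, -0.072, 1.82]
force: [-4.9, 9.1, 0.7]
opening: 0.382
grip_force: 35.0
```

```bash
python3 - <<'E'
from h import *
print(rel())
E
```

```text
{'g': array([-1.000e-04, -1.365e-01,  8.000e-04]), 'th': -0.4803, 'lean': 0.083, 'yawerr': 0.004, 'F': array([-2.9,  9.9,  0.7]), 't': 6.2, 'op': 0.382, 'gf': 35.0}
```

Emit:
apply_moves:
  series:
    - {"offset": [-0.06,0,-0.005],"dr": [0,0,0],"hand": 1}
    - {"offset": [0,0,0],"dr": [0,0,0],"hand": 1}
    - {"offset": [0,0,0],"dr": [0,0,0],"hand": 1}

```text
time_s: 6.45
tool_pos: [0.5026, 0.0326, 0.2947]
tool_rot: [2.66, -0.072, 1.82]
force: [-4.5, 8.7, 0.3]
opening: 0.38
grip_force: 35.0
```

```bash
python3 - <<'E'
from h import *
print(rel())
m=regions_of  # pictures
a=get_image("side"); mk=regions_of("side","dial_pin")[0]["pixels"]; print(mk.sum())
tp,tR=target(-.1381,-.48+.55); 
p,Rt=now()
print(plan(p,Rt,tp,tR,maxr=.03))
cv2.imwrite("pics/s3.png",cv2.resize(a[100:220,190:350,::-1],(800,600),interpolation=cv2.INTER_CUBIC))
E
```

```text
{'g': array([-0.    , -0.1381,  0.0008]), 'th': -0.4803, 'lean': 0.083, 'yawerr': 0.004, 'F': array([-2.6,  9.4,  0.3]), 't': 6.45, 'op': 0.38, 'gf': 35.0}
276
[([-0.0, 0.15, 0.04], [0.36, -0.0, 0.03]), ([-0.0, 0.15, 0.04], [0.36, -0.0, 0.03]), ([-0.0, 0.15, 0.03], [0.36, -0.0, 0.03]), ([-0.0, 0.15, 0.03], [0.36, -0.0, 0.03]), ([-0.0, 0.15, 0.03], [0.36, -0.0, 0.03]), ([-0.0, 0.15, 0.02], [0.36, -0.0, 0.03]), ([-0.0, 0.16, 0.02], [0.36, -0.0, 0.03]), ([-0.0, 0.16, 0.01], [0.36, -0.0, 0.03]), ([-0.0, 0.16, 0.01], [0.36, -0.0, 0.03]), ([-0.0, 0.16, 0.0], [0.36, -0.0, 0.03]), ([-0.0, 0.15, -0.0], [0.36, -0.0, 0.04]), ([-0.0, 0.16, -0.0], [0.36, -0.0, 0.03]), ([-0.0, 0.15, -0.01], [0.36, -0.0, 0.04]), ([-0.0, 0.16, -0.01], [0.36, -0.0, 0.03]), ([-0.0, 0.15, -0.02], [0.36, -0.0, 0.04]), ([-0.0, 0.15, -0.02], [0.36, -0.01, 0.03]), ([-0.0, 0.15, -0.03], [0.37, -0.0, 0.04]), ([-0.0, 0.16, -0.03], [0.36, -0.01, 0.03]), ([0.0, 0.15, -0.04], [0.37, -0.0, 0.04])]
```

View pics/s3.png

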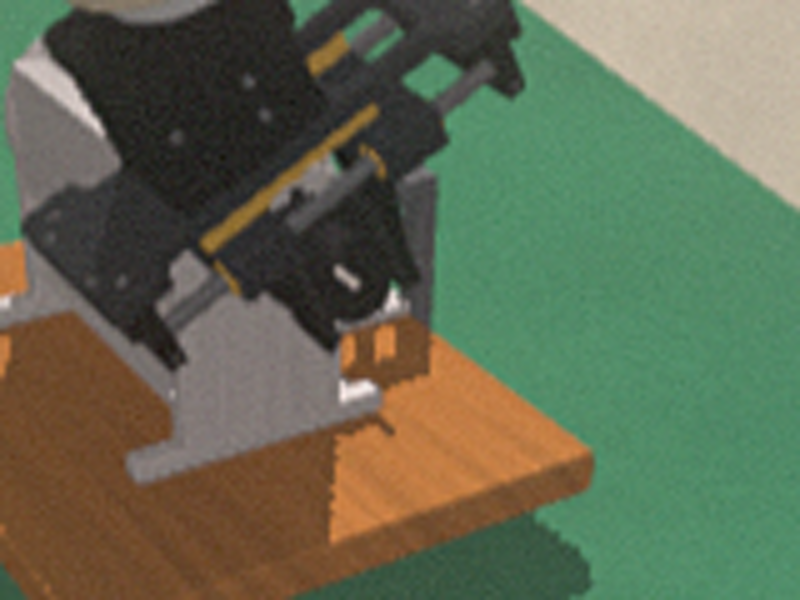

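Emit:
apply_moves:
  series:
    - {"offset": [0,0.19,0.003],"dr": [0.435,0,0.035],"hand": 1}
    - {"offset": [0,0.19,0.003],"dr": [0.435,0,0.035],"hand": 1}
    - {"offset": [0,0.19,0.003],"dr": [0.435,0,0.035],"hand": 1}
    - {"offset": [0,0.19,0.003],"dr": [0.435,0,0.035],"hand": 1}
    - {"offset": [0,0.19,0.003],"dr": [0.435,0,0.035],"hand": 1}

```text
time_s: 6.97
tool_pos: [0.5285, 0.0384, 0.3058]
tool_rot: [2.836, -0.078, 1.807]
force: [-3.8, 10.2, 0.6]
opening: 0.379
grip_force: 35.0
```

```bash
python3 - <<'E'
from h import *
print(rel(),np.round(get_state()["wrist_torque"],2))
E
```

```text
{'g': array([ 0.    , -0.1379,  0.0009]), 'th': -0.3045, 'lean': 0.083, 'yawerr': 0.004, 'F': array([-1.6, 10.8,  0.6]), 't': 6.97, 'op': 0.379, 'gf': 35.0} [1.78 0.81 0.57]
```

Emit:
apply_moves:
  series:
    - {"offset": [0,0.19,0.003],"dr": [0.435,0,0.035],"hand": 1}
    - {"offset": [0,0.19,0.003],"dr": [0.435,0,0.035],"hand": 1}
    - {"offset": [0,0.19,0.003],"dr": [0.435,0,0.035],"hand": 1}
    - {"offset": [0,0.19,0.003],"dr": [0.435,0,0.035],"hand": 1}
    - {"offset": [0,0.19,0.003],"dr": [0.435,0,0.035],"hand": 1}

```text
time_s: 7.38
tool_pos: [0.5557, 0.0444, 0.312]
tool_rot: [3.01, -0.082, 1.793]
force: [-2.2, 10.6, -2.0]
opening: 0.38
grip_force: 35.0
```

Emit:
apply_moves:
  series:
    - {"offset": [0,0.19,0.003],"dr": [0.435,0,0.035],"hand": 1}
    - {"offset": [0,0.19,0.003],"dr": [0.435,0,0.035],"hand": 1}
    - {"offset": [0,0.19,0.003],"dr": [0.435,0,0.035],"hand": 1}
    - {"offset": [0,0.19,0.003],"dr": [0.435,0,0.035],"hand": 1}
    - {"offset": [0,0,0],"dr": [0,0,0],"hand": 1}

```text
time_s: 7.8
tool_pos: [0.5783, 0.0493, 0.3132]
tool_rot: [-3.132, -0.084, 1.782]
force: [-6.0, 8.4, 2.3]
opening: 0.381
grip_force: 35.0
```

```bash
python3 - <<'E'
from h import *
print(rel(),np.round(get_state()["wrist_torque"],2))
E
```

```text
{'g': array([ 0.0004, -0.1373,  0.0008]), 'th': 0.0104, 'lean': 0.084, 'yawerr': 0.004, 'F': array([-4.2,  9.4,  2.3]), 't': 7.8, 'op': 0.381, 'gf': 35.0} [ 1.74  1.09 -0.07]
```

Emit:
apply_moves:
  series:
    - {"offset": [0,0.19,0.003],"dr": [0.435,0,0.035],"hand": 1}
    - {"offset": [0,0.19,0.003],"dr": [0.435,0,0.035],"hand": 1}
    - {"offset": [0,0,0],"dr": [0,0,0],"hand": 1}

```text
time_s: 8.05
tool_pos: [0.5895, 0.0517, 0.3127]
tool_rot: [-3.062, -0.084, 1.776]
force: [-4.5, 8.7, 2.1]
opening: 0.38
grip_force: 35.0
```

```bash
python3 - <<'E'
from h import *
print(rel(),np.round(get_state()["wrist_torque"],2))
E
```

```text
{'g': array([ 0.0004, -0.1373,  0.0008]), 'th': 0.0798, 'lean': 0.084, 'yawerr': 0.004, 'F': array([-2.6,  9.4,  2.1]), 't': 8.05, 'op': 0.38, 'gf': 35.0} [ 1.74  0.91 -0.21]
```

Emit:
apply_moves:
  series:
    - {"offset": [0.05,0,0.004],"dr": [0,0,0],"hand": 1}
    - {"offset": [0.04,0,0.003],"dr": [0,0,0],"hand": 1}
    - {"offset": [0,0,0],"dr": [0,0,0],"hand": 1}
    - {"offset": [0,0,0],"dr": [0,0,0],"hand": 1}

```text
time_s: 8.38
tool_pos: [0.5885, 0.053, 0.313]
tool_rot: [-3.065, -0.082, 1.775]
force: [-0.3, 8.0, -2.9]
opening: 0.383
grip_force: 35.0
```

```bash
python3 - <<'E'
from h import *
print(rel(),np.round(get_state()["wrist_torque"],2))
E
```

```text
{'g': array([ 0.0002, -0.1362,  0.001 ]), 'th': 0.0769, 'lean': 0.082, 'yawerr': 0.003, 'F': array([ 1.4,  7.9, -2.9]), 't': 8.38, 'op': 0.383, 'gf': 35.0} [ 1.31  0.08 -0.15]
```

Emit:
apply_moves:
  series:
    - {"offset": [-0.09,0,-0.007],"dr": [0,0,0],"hand": 1}
    - {"offset": [0,0,0],"dr": [0,0,0],"hand": 1}
    - {"offset": [0,0.12,0.001],"dr": [0.27,0,0.022],"hand": 1}
    - {"offset": [0,0.12,0.001],"dr": [0.27,0,0.022],"hand": 1}
    - {"offset": [0,0,0],"dr": [0,0,0],"hand": 1}

```text
time_s: 8.8
tool_pos: [0.5962, 0.0527, 0.3121]
tool_rot: [-3.02, -0.083, 1.772]
force: [-5.2, 9.6, -0.7]
opening: 0.383
grip_force: 35.0
```

Emit:
apply_moves:
  series:
    - {"offset": [0.05,0,0.004],"dr": [0,0,0],"hand": 1}
    - {"offset": [0.04,0,0.003],"dr": [0,0,0],"hand": 1}
    - {"offset": [0,0,0],"dr": [0,0,0],"hand": 1}
    - {"offset": [0,0,0],"dr": [0,0,0],"hand": 1}

```text
time_s: 9.13
tool_pos: [0.5955, 0.0544, 0.3122]
tool_rot: [-3.021, -0.081, 1.772]
force: [-2.4, 6.5, -1.8]
opening: 0.379
grip_force: 35.0
```

```bash
python3 - <<'E'
from h import *
print(rel(),np.round(get_state()["wrist_torque"],2))
E
```

```text
{'g': array([ 0.0003, -0.1362,  0.0009]), 'th': 0.1203, 'lean': 0.081, 'yawerr': 0.003, 'F': array([-1. ,  6.9, -1.8]), 't': 9.13, 'op': 0.379, 'gf': 35.0} [ 1.32  0.06 -0.24]
```

Emit:
apply_moves:
  series:
    - {"offset": [-0.09,0,-0.007],"dr": [0,0,0],"hand": 1}
    - {"offset": [0,0,0],"dr": [0,0,0],"hand": 1}
    - {"offset": [0,0.12,0.001],"dr": [0.27,0,0.022],"hand": 1}
    - {"offset": [0,0.12,0.001],"dr": [0.27,0,0.022],"hand": 1}
    - {"offset": [0,0,0],"dr": [0,0,0],"hand": 1}

```text
time_s: 9.55
tool_pos: [0.6032, 0.0542, 0.3111]
tool_rot: [-2.976, -0.082, 1.769]
force: [-4.7, 10.6, 0.3]
opening: 0.381
grip_force: 35.0
```

Emit:
apply_moves:
  series:
    - {"offset": [0.05,0,0.004],"dr": [0,0,0],"hand": 1}
    - {"offset": [0.04,0,0.003],"dr": [0,0,0],"hand": 1}
    - {"offset": [0,0,0],"dr": [0,0,0],"hand": 1}
    - {"offset": [0,0,0],"dr": [0,0,0],"hand": 1}

```text
time_s: 9.88
tool_pos: [0.6024, 0.0559, 0.3112]
tool_rot: [-2.977, -0.081, 1.768]
force: [-2.1, 6.3, -2.3]
opening: 0.383
grip_force: 35.0
```

```bash
python3 - <<'E'
from h import *
print(rel(),np.round(get_state()["wrist_torque"],2))
E
```

```text
{'g': array([ 0.0003, -0.1362,  0.0009]), 'th': 0.1638, 'lean': 0.081, 'yawerr': 0.003, 'F': array([-0.7,  6.6, -2.3]), 't': 9.88, 'op': 0.383, 'gf': 35.0} [ 1.26  0.06 -0.29]
```

Emit:
apply_moves:
  series:
    - {"offset": [-0.09,0,-0.007],"dr": [0,0,0],"hand": 1}
    - {"offset": [0,0,0],"dr": [0,0,0],"hand": 1}
    - {"offset": [0,0.12,0.001],"dr": [0.27,0,0.022],"hand": 1}
    - {"offset": [0,0.12,0.001],"dr": [0.27,0,0.022],"hand": 1}
    - {"offset": [0,0,0],"dr": [0,0,0],"hand": 1}

```text
time_s: 10.3
tool_pos: [0.6101, 0.0557, 0.3097]
tool_rot: [-2.932, -0.082, 1.765]
force: [-5.0, 9.0, 1.0]
opening: 0.387
grip_force: 35.0
```

Emit:
apply_moves:
  series:
    - {"offset": [0.05,0,0.004],"dr": [0,0,0],"hand": 1}
    - {"offset": [0.04,0,0.003],"dr": [0,0,0],"hand": 1}
    - {"offset": [0,0,0],"dr": [0,0,0],"hand": 1}
    - {"offset": [0,0,0],"dr": [0,0,0],"hand": 1}

```text
time_s: 10.63
tool_pos: [0.6093, 0.0574, 0.3099]
tool_rot: [-2.934, -0.08, 1.765]
force: [-2.9, 6.4, -1.7]
opening: 0.383
grip_force: 35.0
```

```bash
python3 - <<'E'
from h import *
print(rel(),np.round(get_state()["wrist_torque"],2))
E
```

```text
{'g': array([ 0.0004, -0.1362,  0.0009]), 'th': 0.2073, 'lean': 0.081, 'yawerr': 0.003, 'F': array([-1.5,  6.8, -1.7]), 't': 10.63, 'op': 0.383, 'gf': 35.0} [ 1.31  0.11 -0.31]
```

Emit:
apply_moves:
  series:
    - {"offset": [-0.09,0,-0.007],"dr": [0,0,0],"hand": 1}
    - {"offset": [0,0,0],"dr": [0,0,0],"hand": 1}
    - {"offset": [0,0.12,0.001],"dr": [0.27,0,0.022],"hand": 1}
    - {"offset": [0,0.12,0.001],"dr": [0.27,0,0.022],"hand": 1}
    - {"offset": [0,0,0],"dr": [0,0,0],"hand": 1}

```text
time_s: 11.05
tool_pos: [0.6169, 0.057, 0.3081]
tool_rot: [-2.889, -0.081, 1.762]
force: [-5.2, 9.7, 1.1]
opening: 0.385
grip_force: 35.0
```

Emit:
apply_moves:
  series:
    - {"offset": [0.05,0,0.004],"dr": [0,0,0],"hand": 1}
    - {"offset": [0.04,0,0.003],"dr": [0,0,0],"hand": 1}
    - {"offset": [0,0,0],"dr": [0,0,0],"hand": 1}
    - {"offset": [0,0,0],"dr": [0,0,0],"hand": 1}

```text
time_s: 11.38
tool_pos: [0.6161, 0.0588, 0.3083]
tool_rot: [-2.89, -0.079, 1.761]
force: [-3.7, 6.2, -1.7]
opening: 0.378
grip_force: 35.0
```

```bash
python3 - <<'E'
from h import *
print(rel(),np.round(get_state()["wrist_torque"],2))
E
```

```text
{'g': array([ 0.0004, -0.1362,  0.0009]), 'th': 0.2508, 'lean': 0.081, 'yawerr': 0.003, 'F': array([-2.3,  6.8, -1.7]), 't': 11.38, 'op': 0.378, 'gf': 35.0} [ 1.22  0.13 -0.41]
```

Emit:
apply_moves:
  series:
    - {"offset": [-0.09,0,-0.007],"dr": [0,0,0],"hand": 1}
    - {"offset": [0,0,0],"dr": [0,0,0],"hand": 1}
    - {"offset": [0,0.12,0.001],"dr": [0.27,0,0.022],"hand": 1}
    - {"offset": [0,0.12,0.001],"dr": [0.27,0,0.022],"hand": 1}
    - {"offset": [0,0,0],"dr": [0,0,0],"hand": 1}

```text
time_s: 11.8
tool_pos: [0.6236, 0.0585, 0.3061]
tool_rot: [-2.845, -0.08, 1.758]
force: [-5.4, 9.1, 1.2]
opening: 0.379
grip_force: 35.0
```

Emit:
apply_moves:
  series:
    - {"offset": [0.05,0,0.004],"dr": [0,0,0],"hand": 1}
    - {"offset": [0.04,0,0.003],"dr": [0,0,0],"hand": 1}
    - {"offset": [0,0,0],"dr": [0,0,0],"hand": 1}
    - {"offset": [0,0,0],"dr": [0,0,0],"hand": 1}

```text
time_s: 12.13
tool_pos: [0.6229, 0.0603, 0.3064]
tool_rot: [-2.847, -0.079, 1.758]
force: [-3.8, 5.6, -0.3]
opening: 0.385
grip_force: 35.0
```

```bash
python3 - <<'E'
from h import *
print(rel(),np.round(get_state()["wrist_torque"],2))
E
```

```text
{'g': array([ 0.0005, -0.1362,  0.0009]), 'th': 0.2943, 'lean': 0.081, 'yawerr': 0.003, 'F': array([-2.5,  6.3, -0.3]), 't': 12.13, 'op': 0.385, 'gf': 35.0} [ 1.27  0.22 -0.41]
```

Emit:
apply_moves:
  series:
    - {"offset": [-0.09,0,-0.007],"dr": [0,0,0],"hand": 1}
    - {"offset": [0,0,0],"dr": [0,0,0],"hand": 1}
    - {"offset": [0,0.12,0.001],"dr": [0.27,0,0.022],"hand": 1}
    - {"offset": [0,0.12,0.001],"dr": [0.27,0,0.022],"hand": 1}
    - {"offset": [0,0,0],"dr": [0,0,0],"hand": 1}

```text
time_s: 12.55
tool_pos: [0.6303, 0.0599, 0.3039]
tool_rot: [-2.801, -0.079, 1.755]
force: [-6.8, 9.2, 1.7]
opening: 0.382
grip_force: 35.0
```

Emit:
apply_moves:
  series:
    - {"offset": [0.05,0,0.004],"dr": [0,0,0],"hand": 1}
    - {"offset": [0.04,0,0.003],"dr": [0,0,0],"hand": 1}
    - {"offset": [0,0,0],"dr": [0,0,0],"hand": 1}
    - {"offset": [0,0,0],"dr": [0,0,0],"hand": 1}

```text
time_s: 12.88
tool_pos: [0.6295, 0.0617, 0.3041]
tool_rot: [-2.803, -0.078, 1.754]
force: [-3.7, 7.1, -0.1]
opening: 0.385
grip_force: 35.0
```

```bash
python3 - <<'E'
from h import *
print(rel(),np.round(get_state()["wrist_torque"],2))
a=get_image("side")
cv2.imwrite("pics/s4.png",cv2.resize(a[100:220,190:350,::-1],(800,600),interpolation=cv2.INTER_CUBIC))
E
```

```text
{'g': array([ 0.0005, -0.1362,  0.0009]), 'th': 0.3379, 'lean': 0.081, 'yawerr': 0.003, 'F': array([-2.2,  7.7, -0.1]), 't': 12.88, 'op': 0.385, 'gf': 35.0} [ 1.27  0.17 -0.48]
```

View pics/s4.png

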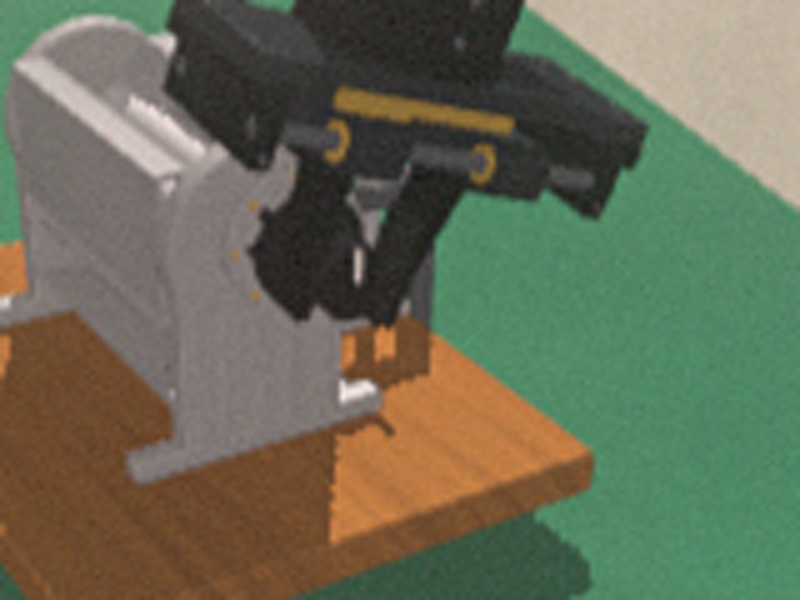

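The white mark on the grip's end, at (358,262), now stands upright, so the dial is turning with the hand (about 47°). The pin is still on the plate's face, so I'll keep probing.

Emit:
apply_moves:
  series:
    - {"offset": [-0.09,0,-0.007],"dr": [0,0,0],"hand": 1}
    - {"offset": [0,0,0],"dr": [0,0,0],"hand": 1}
    - {"offset": [0,0.12,0.001],"dr": [0.27,0,0.022],"hand": 1}
    - {"offset": [0,0.12,0.001],"dr": [0.27,0,0.022],"hand": 1}
    - {"offset": [0,0,0],"dr": [0,0,0],"hand": 1}

```text
time_s: 13.35
tool_pos: [0.6369, 0.0613, 0.3013]
tool_rot: [-2.758, -0.078, 1.751]
force: [-5.8, 9.9, 3.2]
opening: 0.379
grip_force: 35.0
```

Emit:
apply_moves:
  series:
    - {"offset": [0.05,0,0.004],"dr": [0,0,0],"hand": 1}
    - {"offset": [0.04,0,0.003],"dr": [0,0,0],"hand": 1}
    - {"offset": [0,0,0],"dr": [0,0,0],"hand": 1}
    - {"offset": [0,0,0],"dr": [0,0,0],"hand": 1}

```text
time_s: 13.68
tool_pos: [0.6361, 0.0632, 0.3016]
tool_rot: [-2.759, -0.076, 1.751]
force: [-3.3, 7.3, -1.1]
opening: 0.382
grip_force: 35.0
```

```bash
python3 - <<'E'
from h import *
print(rel(),np.round(get_state()["wrist_torque"],2))
E
```

```text
{'g': array([ 0.0006, -0.1361,  0.0009]), 'th': 0.3814, 'lean': 0.081, 'yawerr': 0.003, 'F': array([-1.7,  7.9, -1.1]), 't': 13.68, 'op': 0.382, 'gf': 35.0} [ 1.28  0.26 -0.57]
```

Emit:
apply_moves:
  series:
    - {"offset": [-0.09,0,-0.007],"dr": [0,0,0],"hand": 1}
    - {"offset": [0,0,0],"dr": [0,0,0],"hand": 1}
    - {"offset": [0,0.12,0.001],"dr": [0.27,0,0.022],"hand": 1}
    - {"offset": [0,0.12,0.001],"dr": [0.27,0,0.022],"hand": 1}
    - {"offset": [0,0,0],"dr": [0,0,0],"hand": 1}

```text
time_s: 14.1
tool_pos: [0.6433, 0.0627, 0.2985]
tool_rot: [-2.714, -0.077, 1.748]
force: [-6.1, 9.3, 2.8]
opening: 0.381
grip_force: 35.0
```

Emit:
apply_moves:
  series:
    - {"offset": [0.05,0,0.004],"dr": [0,0,0],"hand": 1}
    - {"offset": [0.04,0,0.003],"dr": [0,0,0],"hand": 1}
    - {"offset": [0,0,0],"dr": [0,0,0],"hand": 1}
    - {"offset": [0,0,0],"dr": [0,0,0],"hand": 1}

```text
time_s: 14.43
tool_pos: [0.6424, 0.0651, 0.2988]
tool_rot: [-2.716, -0.076, 1.748]
force: [-4.9, 8.0, -1.0]
opening: 0.378
grip_force: 35.0
```

```bash
python3 - <<'E'
from h import *
print(rel(),np.round(get_state()["wrist_torque"],2),np.round(get_state()["qpos"],2))
E
```

```text
{'g': array([ 0.0006, -0.1354,  0.0009]), 'th': 0.425, 'lean': 0.082, 'yawerr': 0.004, 'F': array([-3.2,  8.8, -1. ]), 't': 14.43, 'op': 0.378, 'gf': 35.0} [ 1.62  0.38 -0.82] [ 0.21  0.63 -0.55  1.37  0.19  1.65 -0.15]
```

The last probe went 0.8 mm past the plate face with the spring still on the hand, so the pin is in a hole at about 52°. I'll centre it by 1° and ease it in.

Emit:
apply_moves:
  series:
    - {"offset": [0,0.095,0.001],"dr": [0.22,0,0.017],"hand": 1}
    - {"offset": [0.04,0,0.003],"dr": [0,0,0],"hand": 1}
    - {"offset": [0.04,0,0.003],"dr": [0,0,0],"hand": 1}
    - {"offset": [0,0,0],"dr": [0,0,0],"hand": 1}
    - {"offset": [0,0,0],"dr": [0,0,0],"hand": 1}

```text
time_s: 14.85
tool_pos: [0.6446, 0.0676, 0.2976]
tool_rot: [-2.698, -0.075, 1.747]
force: [-3.6, 7.4, -1.4]
opening: 0.379
grip_force: 35.0
```

```bash
python3 - <<'E'
from h import *
print(rel(),np.round(get_state()["wrist_torque"],2))
E
```

```text
{'g': array([ 0.0006, -0.1335,  0.0009]), 'th': 0.4424, 'lean': 0.081, 'yawerr': 0.004, 'F': array([-2. ,  8. , -1.4]), 't': 14.85, 'op': 0.379, 'gf': 35.0} [ 1.35  0.23 -0.73]
```

Emit:
apply_moves:
  series:
    - {"offset": [0.05,0,0.004],"dr": [0,0,0],"hand": 1}
    - {"offset": [0.05,0,0.004],"dr": [0,0,0],"hand": 1}
    - {"offset": [0.03,0,0.002],"dr": [0,0,0],"hand": 1}
    - {"offset": [0,0,0],"dr": [0,0,0],"hand": 1}
    - {"offset": [0,0,0],"dr": [0,0,0],"hand": 1}

```text
time_s: 15.27
tool_pos: [0.644, 0.0704, 0.2976]
tool_rot: [-2.698, -0.073, 1.746]
force: [-4.1, 5.2, -1.0]
opening: 0.382
grip_force: 35.0
```

```bash
python3 - <<'E'
from h import *
print(rel(),np.round(get_state()["wrist_torque"],2))
E
```

```text
{'g': array([ 0.0007, -0.1308,  0.0009]), 'th': 0.4422, 'lean': 0.08, 'yawerr': 0.002, 'F': array([-2.9,  6. , -1. ]), 't': 15.27, 'op': 0.382, 'gf': 35.0} [ 0.95  0.16 -0.4 ]
```

Emit:
apply_moves:
  series:
    - {"offset": [0.03,0,0.002],"dr": [0,0,0],"hand": 1}
    - {"offset": [0.02,0,0.002],"dr": [0,0,0],"hand": 1}
    - {"offset": [0,0,0],"dr": [0,0,0],"hand": 1}
    - {"offset": [0,0,0],"dr": [0,0,0],"hand": -0.5}
    - {"offset": [0,0,0],"dr": [0,0,0],"hand": -0.7}

```text
time_s: 15.68
tool_pos: [0.6444, 0.0707, 0.2981]
tool_rot: [-2.701, -0.071, 1.745]
force: [0.1, 0.4, -0.3]
opening: 0.462
grip_force: 0.0
```

Emit:
apply_moves:
  series:
    - {"offset": [0,0,0],"dr": [0,0,0],"hand": -0.9}
    - {"offset": [0,0,0],"dr": [0,0,0],"hand": -0.9}
    - {"offset": [0,0,0],"dr": [0,0,0],"hand": -0.9}
    - {"offset": [0,0,0],"dr": [0,0,0],"hand": -0.9}
    - {"offset": [0,0,0],"dr": [0,0,0],"hand": -0.9}

```text
time_s: 16.1
tool_pos: [0.644, 0.0711, 0.298]
tool_rot: [-2.699, -0.071, 1.745]
force: [0.3, -0.3, -0.1]
opening: 0.825
grip_force: 0.0
```

```bash
python3 - <<'E'
from h import *
print(rel(),np.round(get_state()["wrist_torque"],2))
E
```

```text
{'g': array([ 0.001 , -0.1304,  0.0011]), 'th': 0.441, 'lean': 0.079, 'yawerr': 0.001, 'F': array([ 0.2, -0.4, -0.1]), 't': 16.1, 'op': 0.825, 'gf': 0.0} [-0.02 -0.59  0.01]
```

Emit:
apply_moves:
  series:
    - {"offset": [-0.1,0,-0.4],"dr": [0,0,0],"hand": -0.9}
    - {"offset": [-0.1,0,-0.8],"dr": [0,0,0],"hand": -0.9}
    - {"offset": [-0.1,0,-0.9],"dr": [0,0,0],"hand": -0.9}
    - {"offset": [-0.1,0,-0.9],"dr": [0,0,0],"hand": -0.9}
    - {"offset": [-0.1,0,-0.9],"dr": [0,0,0],"hand": -0.9}

```text
time_s: 16.52
tool_pos: [0.6975, 0.0574, 0.4036]
tool_rot: [-2.699, -0.071, 1.745]
force: [0.5, 0.1, -0.4]
opening: 0.95
grip_force: 0.0
```

Emit:
apply_moves:
  series:
    - {"offset": [-0.1,0,-0.9],"dr": [0,0,0],"hand": -0.9}
    - {"offset": [0,0,0],"dr": [0,0,0],"hand": -0.9}
    - {"offset": [0,0,0],"dr": [0,0,0],"hand": -0.9}
    - {"offset": [0,0,0],"dr": [0,0,0],"hand": -0.9}

```text
time_s: 16.85
tool_pos: [0.7093, 0.0552, 0.4257]
tool_rot: [-2.698, -0.072, 1.746]
force: [-0.5, 0.2, -1.2]
opening: 0.948
grip_force: 0.0
```

```bash
python3 - <<'E'
from h import *
print(rel())
a=get_image("side"); mk=regions_of("side","dial_pin")[0]; ys,xs=np.nonzero(mk["pixels"]); print(mk["confidence"],xs.mean(),ys.mean())
print("pointer predicted px", [((proj("side",W(POSE,[.013+.024*np.sin(t),-.1045,.149+.024*np.cos(t)]))-[190,100])*5)[0].round() for t in np.radians([-45,8])])
cv2.imwrite("pics/s5.png",cv2.resize(a[100:220,190:350,::-1],(800,600),interpolation=cv2.INTER_CUBIC))
E
```

```text
{'g': array([ 0.0615, -0.1593,  0.1289]), 'th': 0.442, 'lean': 0.079, 'yawerr': 0.001, 'F': array([-0.5,  0.3, -1.2]), 't': 16.85, 'op': 0.948, 'gf': 0.0}
0.96 252.24103585657372 149.6593625498008
pointer predicted px [array([269., 213.]), array([311., 188.])]
```

View pics/s5.png

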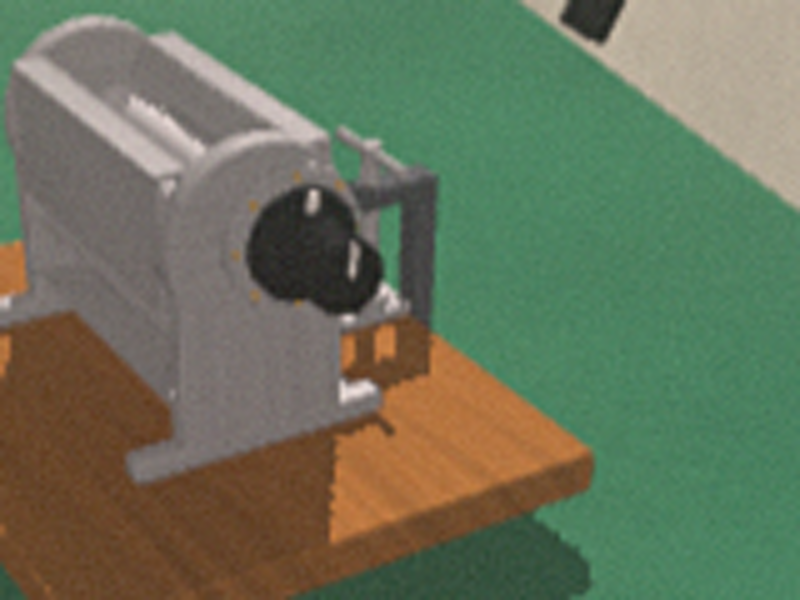

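The pointer ridge is now at (313,200), about upright. The dial's mask centre is (252,150), the same as when it was home at the start, and the hand is clear.

```bash
python3 -c "
from bench import *
print(close_job())"
```

```text
the job is handed in; nothing more can be done
None
```

The roller is set one notch thinner: I pulled the dial out, turned it about 53° clockwise, and its pin is home in the next hole with the pointer about upright. The hand is clear, nothing but the dial was touched, and the job is handed in; no verdict came back.

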